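# Index the bonding chuck and set its brake

## Robot

A 7-joint arm with a two-finger parallel gripper is mounted at the origin on the work surface. World frame = base frame: x ahead of the robot, y to its left, z up, the work surface at z = 0. Lengths are in m, angles in degrees, forces in N, time in s.
With the tool pointing down it reaches from about 0.4 to 0.9 m from the base axis. Payload 5.6 kg.
Tool frame: the origin (TCP) lies on the centre line of the jaws, within the pads' length; the fingertips stand 19 mm ahead of it and the grasp point (between the pads) is the TCP; z points along the fingers, y is the line along which they close (so a half turn about z gives the same grasp; the last joint's range is limited). The gripper opens to 92 mm and grips with 3 to 60 N. Pads are 20 mm wide; open, the fingers measure 128 mm over their backs; the gripper's body (75 mm by 189 mm) begins 69 mm behind the grasp point.
Start: joints at [66.75, 26.786, -0.665, 91.828, 0.344, 61.387, -3.226], TCP at [0.231, -0.608, 0.234] pointing down, gripper open.
Joint ranges: [-144.91, 144.91], [-17.63, 115.5], [-89.93, 88.59], [15.96, 139.68], [-74.01, 254.01], [8.47, 105.57], [-167.45, 167.45]. Speed limits (degrees/s): [147.25, 147.25, 180, 180, 180, 180, 180].

## Interface

Orientations are given as a 3x3 rotation matrix whose columns are the frame's x, y, z axes.
In Python, from station import read_state, get_image, job_done, spot_in, regions_of, pinpoint gives the robot as it stands.
- The arm moves only by the tool arm_command, never from a script. Its argument "series" is a list of rows, each a list of 7 numbers: the opening, from -1 (shut) to 1 (fully open), then the shift along the tool's x, y, z in m, then the turn, a rotation vector about the tool's x, y, z in degrees. A call has 1 to 20 rows; each row shifts and turns the commanded pose from where the row before left it, along the tool's axes as they then stand; what a row does not reach is not made up. A row lasts 1/10 s, in which the tool goes at most 50 mm and 8.59 degrees, less where a joint would pass 70% of its speed; a pose out of reach is approached as far as the arm can. A call with a gripper value outside its range is refused whole. The fingers move at their own pace and stop on an object; "grip_force" is the grip in N (left out, the last holds). Time passes only in rows, so rows that do not move let the fingers close. It gives the time, the measured TCP pose, the force, the opening and the grip force at its end, in the units of the state.
- read_state(): the state, without advancing time (a new reading comes with each control period).
- get_image(name): name is "scene" or "top"; returns a dict with "color" (480x640x3 uint8, red, green, blue), "intrinsics" (3x3 intrinsics, pixels), "distortion" ([k1, k2, p1, p2, k3] as OpenCV has them; the pictures are not rectified), "R" (3x3) and "t" (3): a world point X has camera coordinates R X + t. Camera axes: x right, y down, z forward; pixel columns grow to the right and rows downward; lengths in m; the calibration is good to about 2 mm. A picture is of the moment at which its call begins. There is no depth.
- job_done(): hands the job in; it is judged then, once.
Trained networks look in the newest picture that a camera, given by its name, has taken for a name from the list of things; names that differ only in an ending like _2 or _b are one class to them, and where a whole thing is asked for, a point or a joint stands for the part that bears it (a point fixed in the world has none). Each returns a list of dicts, best first, with "score" (0 to 1); they miss things now and then, are a little off and sometimes report something else, mostly with a low value. They report only what shows in the picture. A call takes as long as a camera call. They do not tell look-alikes from the thing itself.
- spot_in(thing, camera): "bbox" ([centre column, centre row, width, height] in pixels, round what is visible of it).
- regions_of(thing, camera): "pixels" (480x640 bool, what is visible of it) and "bbox" ([centre column, centre row, width, height] in pixels, round what is visible of it).
- pinpoint(thing, camera): "location" ([column, row] in pixels: a listed point, or the origin of a listed thing).
The state is a dict: "time_s": time; "qpos": joint angles; "joint_vel": joint speeds; "joint_efforts": joint torques, N m; "ee_pos": TCP position; "orientation": TCP orientation; "contact_force": force on the tool from outside, world axes, zero at the start; "ft_torque": the same for the moment, N m; "gripper_width": finger opening in m; "gripper_force": force on a finger pad.
Only numpy, scipy, OpenCV 4.12 (cv2) and the standard library are available. Lean on these libraries where they do the work, as an engineer would, in place of code of your own. Each camera call takes 0.05 s, during which the arm holds its last target. There are 200 camera calls.

## Task

Turn the black round chuck by pushing its red arm sideways with a finger until the arm points at the green mark on the dial, then push the blue brake lever round towards the chuck until it is against its stop. Only push: leave the white chip carrier lying on the chuck, do not disturb anything else on the bench, and finish clear of everything.

Things in the scene. Friction and masses are not known exactly. Their poses are not given: they have to be found in the camera images.
- turntable (a joint): angle of the black chuck (100 mm dia., top 55 mm above the bench) about the vertical turn_axis, rad, range -1.5 to 1.5; 0 = red arm points along the plate's front direction (the robot's side, give or take the plate's yaw of 0.25 rad), grows anticlockwise seen from above. Stiff: it stays where it is left; pushing the arm takes about 1.5 N. The brake lever does not change that.
- turn_axis (a point): point on the chuck's vertical turning axis, at mid height of the red arm, 41 mm above the bench; x points out along the red arm, z up
- red_tip (a point): outer end of the red arm, 110 mm from turn_axis, at the arm's mid height; x points outward along the arm, y to the left of it, z up. The arm is a bar 14 mm tall (34 to 48 mm above the bench), 12 mm wide from the chuck's rim (50 mm from the axis) to 96 mm, then 6 mm wide to the tip. Below it the dial disc (radius 175 mm) has its top 18 mm above the bench: fingertips at 25 to 30 mm push it well.
- green_mark: green round stud on the dial, 20 mm dia., 10 mm tall, fixed, 120 to 165 mm from turn_axis; origin at the centre of its underside, 18 mm above the bench (its top at 28 mm). On either side of the arm; the arm is to point at it.
- yellow_mark: yellow stud like the green one, on the other side of the arm: not wanted
- brake (a joint): angle of the blue brake lever about its vertical brake_axis, rad: 0 = fully released (points to the front left, away from the chuck), 1.2 = against its stop (brake set); grows anticlockwise seen from above. Stiff, stays where it is left; takes about 1.5 N at the tip.
- brake_axis (a point): point on the brake lever's vertical axis, 41 mm above the bench, on the left part of the white plate (plate top 12 mm above the bench); steel hub 28 mm dia.
- brake_tip (a point): outer end of the blue lever, 85 mm from brake_axis, at its mid height; x points outward along the lever, z up. Lever 14 mm tall (34 to 48 mm above the bench), 10 mm wide, with a 14 mm round end.
- carrier: white ceramic chip carrier with nine brass chips, 50 x 50 x 9 mm, loose, lying on the chuck inside a rim (its underside 50 mm above the bench); origin at the centre of its underside. It turns with the chuck.
- spool: copper spool, 48 mm dia., 28 mm tall, standing loose on the far left corner of the white plate; origin at its underside
- bottle: clear bottle with red cap, 60 mm dia., 150 mm tall, standing on the bench at the left; origin at its underside
- gel_box: white divided open box 80 x 80 x 22 mm, on the bench; origin at its underside
- dish: low glass dish, 90 mm dia., 16 mm tall, on the bench; origin at its underside
- screwdriver: screwdriver, 160 mm long, lying on the bench on the right, along its own x axis
- tweezers: steel tweezers, 120 mm long, 8 mm high, lying on the bench on the right, along their own x axis
Not all that is in view belongs to the job. There is more than one size of the carrier; the one meant has the size given above.

How it is judged:
By the outcome, as a careful person would: the job done as asked, in the order asked, and still so for the second after the job is handed in, with the robot touching nothing.
It also fails if it takes over 58 s, if anything falls off the work surface, if the arm or the gripper's body presses on something with over 40 N, if the wrist force passes 120 N, or if a joint passes its speed limit or range.

## Working session

There is one attempt and no reset: what is moved stays moved. The work goes in short steps, Python scripts to look and compute and a tool call to move; the robot and the scene stay as the last step left them, time stands still between calls to the robot, and variables do not carry over. Pictures are saved under pics/ and viewed, at most 10 in all, crops included, and the job is handed in when it is done.

Besides the shell and the picture viewer there is one more tool, called after "Emit:" by a JSON object that holds its "method" and its "body". arm_command: Moves the arm, as the interface text tells. Its arguments: {"type":"object","properties":{"series":{"type":"array","items":{"type":"array","items":{"type":"number"}}},"grip_force":{"type":"number"}},"required":["series"]}

```bash
mkdir -p pics
cat > h.py <<'E'
import numpy as np, cv2
from station import *
def ray(im,px,z):
    K=np.array(im["intrinsics"]);d=np.array(im["distortion"]);R=np.array(im["R"]);t=np.array(im["t"])
    u=cv2.undistortPoints(np.array([[px]],float),K,d)[0,0]
    v=R.T@np.array([u[0],u[1],1]);c=-R.T@t
    return c+v*(z-c[2])/v[2]
E
python3 - <<'E'
from h import *
Z=dict(turn_axis=.041,red_tip=.041,green_mark=.018,yellow_mark=.018,brake_axis=.041,brake_tip=.041,carrier=.05,spool=.012,bottle=0,gel_box=0,dish=0,screwdriver=0.01,tweezers=0.004)
for c in("top","scene"):
    im=get_image(c);cv2.imwrite(f"pics/{c}0.png",im["color"][:,:,::-1])
    for n,z in Z.items():
        for r in pinpoint(n,c)[:3]:print(c,n,round(r["score"],2),np.round(r["location"]),np.round(ray(im,r["location"],z),3))
s=read_state();print(s["time_s"],s["ee_pos"],np.round(s["orientation"],3),s["gripper_width"])
E
```

```text
top turn_axis 0.64 [315. 219.] [ 0.599 -0.07   0.041]
top red_tip 0.75 [326. 254.] [ 0.494 -0.105  0.041]
top green_mark 0.5 [281. 260.] [0.473 0.033 0.018]
top yellow_mark 0.62 [351. 244.] [ 0.527 -0.182  0.018]
top yellow_mark 0.46 [451. 240.] [ 0.545 -0.494  0.018]
top brake_axis 0.46 [236. 247.] [0.51  0.171 0.041]
top brake_tip 0.73 [221. 265.] [0.456 0.214 0.041]
top carrier 0.92 [404. 235.] [ 0.553 -0.341  0.05 ]
top carrier 0.85 [338. 311.] [ 0.322 -0.142  0.05 ]
top carrier 0.68 [317. 220.] [ 0.596 -0.075  0.05 ]
top spool 0.73 [243. 188.] [0.7   0.159 0.012]
top bottle 0.78 [154. 256.] [0.482 0.434 0.   ]
top gel_box 0.61 [166. 210.] [0.632 0.405 0.   ]
top gel_box 0.31 [238. 247.] [0.516 0.171 0.   ]
top screwdriver 0.72 [450. 240.] [ 0.547 -0.492  0.01 ]
top tweezers 0.48 [478. 258.] [ 0.491 -0.583  0.004]
scene turn_axis 0.8 [337. 247.] [ 0.596 -0.066  0.041]
scene turn_axis 0.28 [337. 245.] [ 0.59  -0.061  0.041]
scene red_tip 0.62 [294. 236.] [ 0.485 -0.109  0.041]
scene green_mark 0.45 [329. 217.] [0.485 0.032 0.018]
scene yellow_mark 0.59 [283. 265.] [ 0.521 -0.188  0.018]
scene yellow_mark 0.51 [411. 159.] [0.495 0.423 0.018]
scene brake_axis 0.67 [364. 192.] [0.505 0.163 0.041]
scene brake_tip 0.62 [358. 177.] [0.449 0.21  0.041]
scene carrier 0.96 [247. 314.] [ 0.593 -0.378  0.05 ]
scene carrier 0.9 [242. 227.] [ 0.363 -0.179  0.05 ]
scene carrier 0.83 [335. 243.] [ 0.589 -0.068  0.05 ]
scene spool 0.56 [447. 185.] [0.649 0.385 0.012]
scene bottle 0.73 [327. 216.] [0.462 0.05  0.   ]
scene bottle 0.71 [413. 160.] [0.486 0.448 0.   ]
scene bottle 0.65 [367. 194.] [0.488 0.205 0.   ]
scene gel_box 0.61 [449. 183.] [0.64  0.411 0.   ]
scene screwdriver 0.88 [204. 349.] [ 0.566 -0.489  0.01 ]
scene tweezers 0.77 [151. 359.] [ 0.496 -0.58   0.004]
1.4 [ 0.23061558 -0.60770025  0.23356835] [[ 0.935  0.355 -0.   ]
 [ 0.355 -0.935 -0.   ]
 [-0.    -0.    -1.   ]] 0.09185512131937815
```

Run:
```python
import cv2
a=cv2.imread("pics/top0.png")[150:300,190:390];cv2.imwrite("pics/topc.png",cv2.resize(a,(800,600),interpolation=2))
```

```text
(no output)
```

View pics/topc.png

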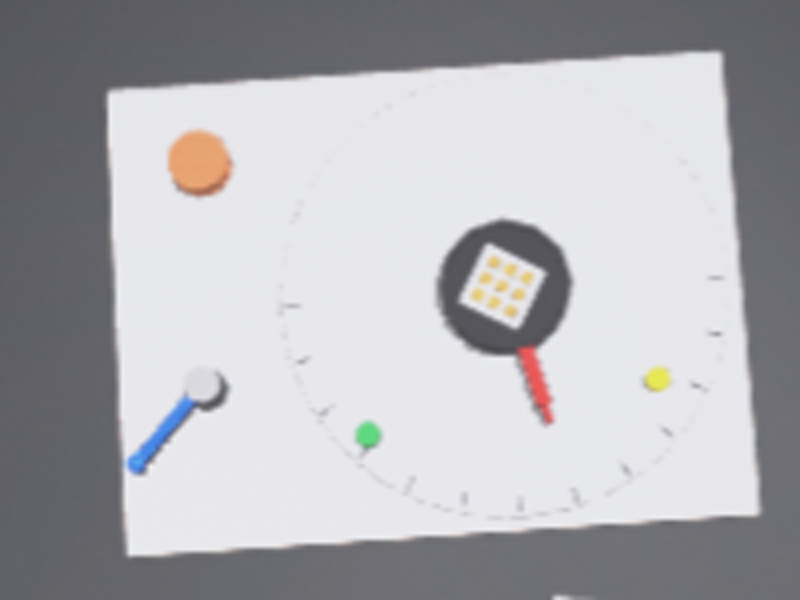

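View pics/scene0.png

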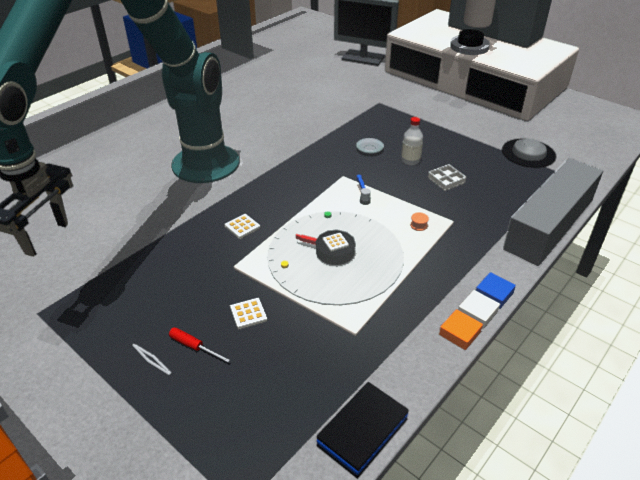

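The top crop (4x, offset 190,150) shows the chuck at about (317,222) and the red tip at (327,255). The green stud is at (282,258), to the left of the arm as the robot faces it, and the yellow stud at (354,245) is on the other side. The blue lever runs from the hub (241,246) to its tip (224,266). The scene picture shows three carriers: (247,314) and (242,227) lie on the bench, and (335,243) is the one on the chuck, so it must be left lying there. I'll refine the positions by colour.

```bash
cat >> h.py <<'E'
ROI=dict(top=(190,390,150,300),scene=(225,460,165,320))
def cen(im,c,lo,hi,z,roi=None):
    x0,x1,y0,y1=roi or ROI[c]
    h=cv2.cvtColor(im["color"],cv2.COLOR_RGB2HSV)
    m=np.zeros(h.shape[:2],np.uint8);m[y0:y1,x0:x1]=cv2.inRange(h,np.array(lo),np.array(hi))[y0:y1,x0:x1]
    n,l,s,ce=cv2.connectedComponentsWithStats(m)
    k=1+np.argmax(s[1:,4]);p=np.argwhere(l==k)[:,::-1]
    return ce[k],p,ray(im,ce[k],z)
def barpts(im,p,z): return np.array([ray(im,q,z)[:2] for q in p])
def deg(v): return np.degrees(np.arctan2(v[1],v[0]))
E
python3 - <<'E'
from h import *
for c in("top","scene"):
    im=get_image(c)
    _,_,g=cen(im,c,(45,90,60),(85,255,255),.026)
    _,_,y=cen(im,c,(24,120,60),(35,255,255),.026, (340,370,235,255) if c=="top" else (270,295,255,275))
    pc,pk,k=cen(im,c,(0,0,0),(180,255,110),.055,(295,336,200,241) if c=="top" else (312,360,228,268))
    e=cv2.fitEllipse(cv2.convexHull(pk.astype(np.int32)))
    print(c,"green",g,"yellow",y,"chuck",pc,k,e[0],e[1],ray(im,e[0],.055 if c=="top" else .045))
    for nm,lo,hi,roi in(("red",(0,130,60),(6,255,255),(290,345,215,270) if c=="top" else None),("blue",(100,120,60),(125,255,255),None)):
        ce,p,_=cen(im,c,lo,hi,.048,roi)
        b=barpts(im,p,.046);v=b-b.mean(0);d=np.linalg.svd(v)[2][0];s=v@d
        print(nm,len(p),b.mean(0),"dir",deg(d),b.mean(0)+d*s.min(),b.mean(0)+d*s.max())
E
```

```text
top green [0.47938172 0.03171818 0.026     ] yellow [ 0.5261825 -0.1900355  0.026    ] chuck [315.98159509 221.6196319 ] [ 0.58975055 -0.07206406  0.055     ] (315.62261962890625, 221.5098876953125) (31.241714477539062, 32.535823822021484) [ 0.59007236 -0.07097038  0.055     ]
red 44 [ 0.52250225 -0.09543488] dir -161.0350417724191 [ 0.54501374 -0.08769895] [ 0.49845038 -0.10370016]
blue 67 [0.47335144 0.18854742] dir 141.34393524060235 [0.50087881 0.16652848] [0.44907036 0.20796968]
scene green [0.47889763 0.03292581 0.026     ] yellow [ 0.52515417 -0.18934411  0.026     ] chuck [334.83553421 249.71308523] [ 0.60824105 -0.09140748  0.055     ] (334.2718811035156, 247.21278381347656) (34.74897766113281, 44.56544494628906) [ 0.59423186 -0.07648483  0.045     ]
red 66 [ 0.5158653  -0.09643941] dir 20.496143092218624 [ 0.48980137 -0.10618231] [ 0.54052774 -0.08722039]
blue 64 [0.46704359 0.19560622] dir -40.621893360346526 [0.44184719 0.21721884] [0.4922571  0.17397891]
```

Emit:
{"method": "arm_command", "body": {"series": [[-1, 0.022, -0.0165, 0, 0, 0, 0], [-1, 0.022, -0.0165, 0, 0, 0, 0], [-1, 0.022, -0.0165, 0, 0, 0, 0], [-1, 0.022, -0.0165, 0, 0, 0, 0], [-1, 0.022, -0.0165, 0, 0, 0, 0], [-1, 0.022, -0.0165, 0, 0, 0, 0], [-1, 0.022, -0.0165, 0, 0, 0, 0], [-1, 0.022, -0.0165, 0, 0, 0, 0], [-1, 0.022, -0.0165, 0, 0, 0, 0], [-1, 0.022, -0.0165, 0, 0, 0, 0], [-1, 0.022, -0.0165, 0, 0, 0, 0], [-1, 0.022, -0.0165, 0, 0, 0, 0], [-1, 0.022, -0.0165, 0, 0, 0, 0], [-1, 0.022, -0.0165, 0, 0, 0, 0], [-1, 0.022, -0.0165, 0, 0, 0, 0], [-1, 0.022, -0.0165, 0, 0, 0, 0], [-1, 0.022, -0.0165, 0, 0, 0, 0], [-1, 0.022, -0.0165, 0, 0, 0, 0], [-1, 0.022, -0.0165, 0, 0, 0, 0], [-1, 0.022, -0.0165, 0, 0, 0, 1.3]]}}

```text
time_s: 3.5
ee_pos: [0.5255, -0.1422, 0.2338]
orientation: [[0.943, 0.333, 0.0], [0.333, -0.943, -0.0], [0.0, 0.0, -1.0]]
contact_force: [0.3, -0.1, -0.2]
gripper_width: 0.0008
gripper_force: 0.0
```

Emit:
{"method": "arm_command", "body": {"series": [[-1, 0, 0, 0.02, 0, 0, 0], [-1, 0, 0, 0.02, 0, 0, 0], [-1, 0, 0, 0.02, 0, 0, 0], [-1, 0, 0, 0.02, 0, 0, 0], [-1, 0, 0, 0.02, 0, 0, 0], [-1, 0, 0, 0.02, 0, 0, 0], [-1, 0, 0, 0.02, 0, 0, 0], [-1, 0, 0, 0.02, 0, 0, 0], [-1, 0, 0, 0.015, 0, 0, 0], [-1, 0, 0, 0.012, 0, 0, 0], [-1, 0, 0, 0, 0, 0, 0], [-1, 0, 0, 0, 0, 0, 0]]}}

```text
time_s: 4.7
ee_pos: [0.5253, -0.143, 0.0468]
orientation: [[0.943, 0.334, 0.0], [0.334, -0.943, -0.0], [0.0, 0.0, -1.0]]
contact_force: [-0.7, -0.7, -0.3]
gripper_width: 0.0006
gripper_force: 0.0
```

Run:
```python
from h import *
im=get_image("scene");a=im["color"][180:300,235:395,::-1];cv2.imwrite("pics/s1.png",cv2.resize(a,(800,600),interpolation=2))
```

```text
(no output)
```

View pics/s1.png

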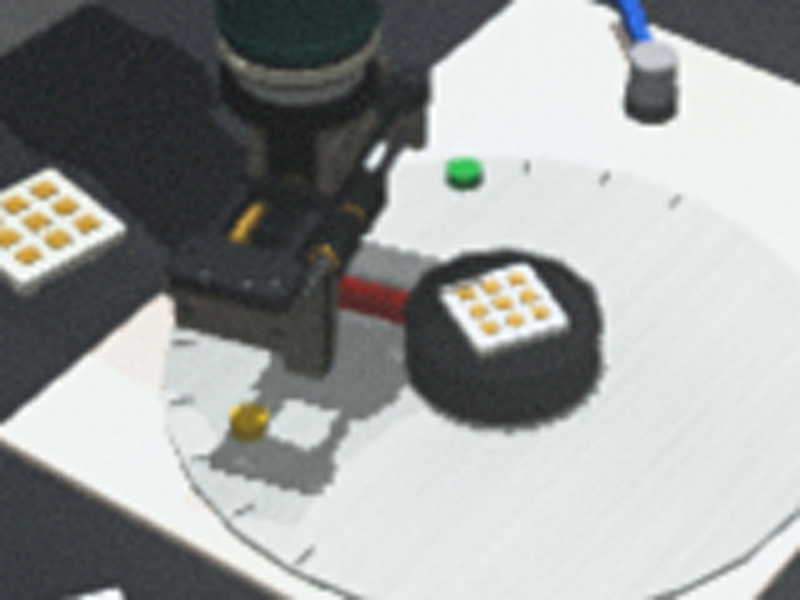

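The finger stands to the right of the red arm and clear of the yellow stud (crop ~(310,350)). Now I'll push.

Emit:
{"method": "arm_command", "body": {"series": [[-1, 0, -0.004, 0, 0, 0, 0], [-1, 0, -0.004, 0, 0, 0, 0], [-1, 0, -0.004, 0, 0, 0, 0], [-1, 0, -0.004, 0, 0, 0, 0], [-1, 0, -0.004, 0, 0, 0, 0], [-1, -0.0011, -0.0044, 0, 0, 0, 3], [-1, -0.0011, -0.0044, 0, 0, 0, 3], [-1, -0.0011, -0.0044, 0, 0, 0, 3], [-1, -0.0011, -0.0044, 0, 0, 0, 3], [-1, -0.0011, -0.0044, 0, 0, 0, 3], [-1, -0.0011, -0.0044, 0, 0, 0, 3], [-1, -0.0011, -0.0044, 0, 0, 0, 3], [-1, -0.0011, -0.0044, 0, 0, 0, 3], [-1, -0.0011, -0.0044, 0, 0, 0, 3], [-1, -0.0011, -0.0044, 0, 0, 0, 3], [-1, -0.0011, -0.0044, 0, 0, 0, 3], [-1, -0.0011, -0.0044, 0, 0, 0, 3], [-1, -0.0011, -0.0044, 0, 0, 0, 3], [-1, 0, 0, 0, 0, 0, 0]]}}

```text
time_s: 6.65
ee_pos: [0.5023, -0.0679, 0.0465]
orientation: [[0.943, -0.333, -0.001], [-0.333, -0.943, -0.0], [-0.001, 0.0, -1.0]]
contact_force: [0.5, 1.3, 0.3]
gripper_width: 0.0005
gripper_force: 0.1
```

Run:
```python
from h import *
for c in("scene","top"):
    im=get_image(c)
    for r in pinpoint("red_tip",c)[:2]+pinpoint("turn_axis",c)[:1]: print(c,r["score"],ray(im,r["location"],.041))
im=get_image("scene");a=im["color"][180:300,235:395,::-1];cv2.imwrite("pics/s2.png",cv2.resize(a,(800,600),interpolation=2))
```

```text
scene 0.81 [ 0.48692168 -0.03832728  0.041     ]
scene 0.73 [ 0.58226693 -0.0682534   0.041     ]
top 0.47 [ 0.59808074 -0.06544537  0.041     ]
```

View pics/s2.png

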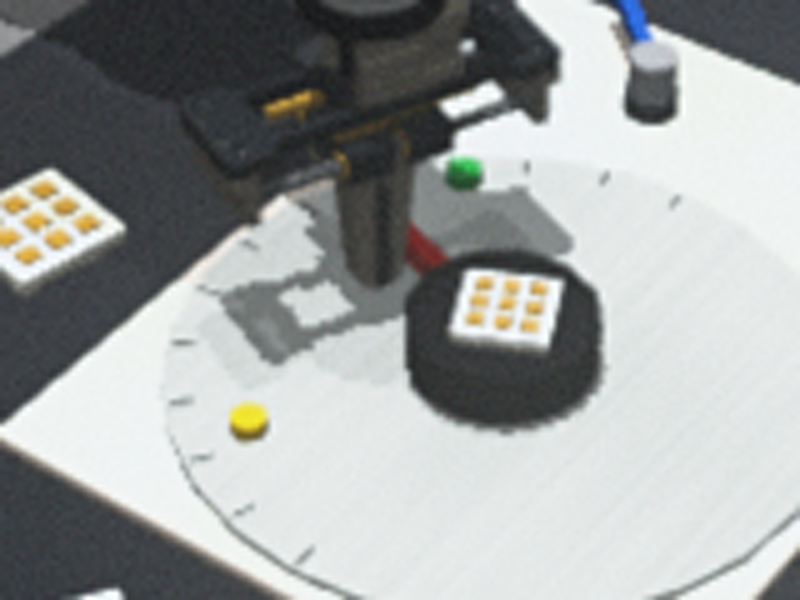

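Emit:
{"method": "arm_command", "body": {"series": [[-1, -0.0011, -0.0044, 0, 0, 0, 3], [-1, -0.0011, -0.0044, 0, 0, 0, 3], [-1, -0.0011, -0.0044, 0, 0, 0, 3], [-1, -0.0011, -0.0044, 0, 0, 0, 3], [-1, -0.0011, -0.0044, 0, 0, 0, 3], [-1, -0.0007, -0.0029, 0, 0, 0, 2], [-1, -0.0004, -0.0015, 0, 0, 0, 1], [-1, 0, 0, 0, 0, 0, 0], [-1, 0, 0, 0, 0, 0, 0]]}}

```text
time_s: 7.9
ee_pos: [0.5089, -0.0422, 0.0465]
orientation: [[0.793, -0.609, 0.0], [-0.609, -0.793, -0.0], [0.0, 0.0, -1.0]]
contact_force: [0.1, -0.9, -0.6]
gripper_width: 0.0006
gripper_force: 0.4
```

Emit:
{"method": "arm_command", "body": {"series": [[-1, 0, 0.005, 0, 0, 0, 0], [-1, 0, 0.01, 0, 0, 0, 0], [-1, 0, 0.005, 0, 0, 0, 0], [-1, 0, 0.0, -0.03, 0, 0, 0], [-1, 0, 0.0, -0.04, 0, 0, 0], [-1, 0, 0.03, -0.04, 0, 0, 0], [-1, 0, 0.04, 0, 0, 0, 0], [-1, 0, 0.04, 0, 0, 0, 0], [-1, 0, 0.04, 0, 0, 0, 0], [-1, 0, 0.03, 0, 0, 0, 0], [-1, 0, 0, 0, 0, 0, 0]]}}

```text
time_s: 9.0
ee_pos: [0.3841, -0.2042, 0.1568]
orientation: [[0.789, -0.615, -0.0], [-0.615, -0.789, -0.001], [0.0, 0.001, -1.0]]
contact_force: [0.2, 0.8, 0.2]
gripper_width: 0.0001
gripper_force: 0.0
```

```bash
cat > m.py <<'E'
from h import *
G=np.array([.479,.0325]);A=np.array([.594,-.070])
for c in("scene","top"):
    im=get_image(c)
    for n in("red_tip","turn_axis"):
        for r in pinpoint(n,c)[:1]:
            q=ray(im,r["location"],.041)[:2];print(c,n,round(r["score"],2),q,deg(q-A))
    ce,p,_=cen(im,c,(0,130,50),(7,255,255),.046,(285,345,210,270) if c=="top" else None)
    _,_,g=cen(im,c,(45,90,60),(85,255,255),.026);g=g[:2]
    b=barpts(im,p,.045);m=b.mean(0);d=np.linalg.svd(b-m)[2][0];d*=-np.sign(d[0]);e=g-m
    s=(b-m)@d
    print(c,len(p),"g",g,"mean",m,"r",np.linalg.norm(m-A),"bar",deg(d),"ext",s.min(),s.max(),"axis->mean",deg(m-A),"axis->g",deg(g-A),"mean->g",deg(e))
    a=im["color"]; a=a[180:300,235:395] if c=="scene" else a[150:300,190:390]
    cv2.imwrite(f"pics/{c}_m.png",cv2.resize(a[:,:,::-1],(800,600),interpolation=2))
E
python3 m.py
```

```text
scene red_tip 0.82 [ 0.50441339 -0.00996446] 146.17239267937893
scene turn_axis 0.83 [ 0.58778295 -0.06451167] 138.5623315032393
scene 46 g [0.47889763 0.03292581] mean [ 0.52197757 -0.02512253] r 0.08485998848461221 bar 146.04137832901398 ext -0.02028562974886672 0.02780459687335976 axis->mean 148.07279982871538 axis->g 138.19656561245253 mean->g 126.58054990006288
top red_tip 0.98 [ 0.51183915 -0.01551824] 146.45120448779164
top turn_axis 0.81 [ 0.60259186 -0.07580593] -34.048791091446446
top 44 g [0.47938172 0.03171818] mean [ 0.53090268 -0.03185359] r 0.07373208464717194 bar 146.13514386163138 ext -0.0232185896822942 0.029300102169135322 axis->mean 148.84432287590172 axis->g 138.41249651701878 mean->g 129.02261754346196
```

View pics/top_m.png

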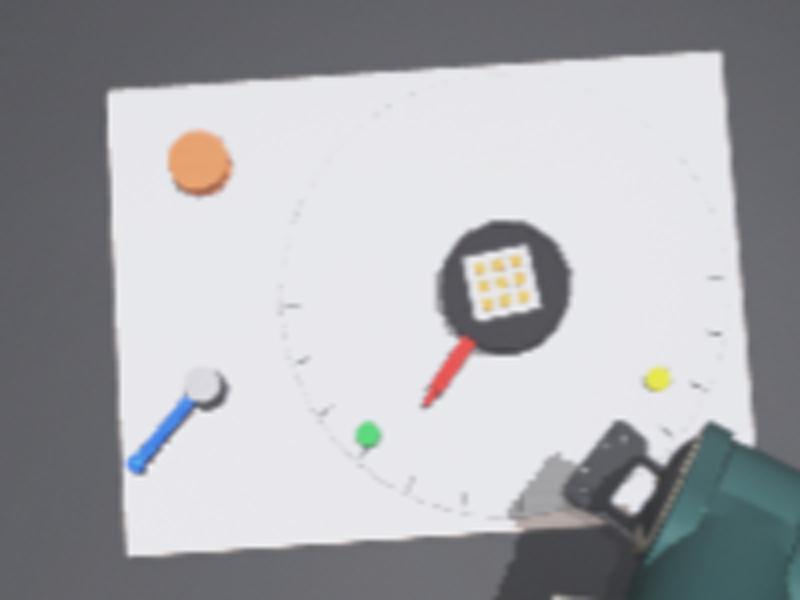

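The axis refined from the two arm positions is (0.590,-0.071). The mark bears 137.0° and the arm 146.1°, so about 9° remains.

Emit:
{"method": "arm_command", "body": {"series": [[-1, 0, -0.04, 0, 0, 0, 0], [-1, 0, -0.04, 0, 0, 0, 0], [-1, 0, -0.04, 0, 0, 0, 0], [-1, 0, -0.04, 0, 0, 0, 0], [-1, 0, -0.02, 0.03, 0, 0, 0], [-1, 0, 0, 0.04, 0, 0, 0], [-1, 0, 0, 0.03, 0, 0, 0], [-1, 0, 0, 0.01, 0, 0, 0], [-1, 0, -0.005, 0, 0, 0, 0], [-1, 0, -0.005, 0, 0, 0, 0], [-1, 0, -0.005, 0, 0, 0, 0], [-1, 0, -0.005, 0, 0, 0, 0], [-1, -0.0009, -0.0029, 0, 0, 0, 2], [-1, -0.0009, -0.0029, 0, 0, 0, 2], [-1, -0.0009, -0.0029, 0, 0, 0, 2], [-1, -0.0004, -0.0014, 0, 0, 0, 1], [-1, -0.0004, -0.0014, 0, 0, 0, 1], [-1, 0, 0, 0, 0, 0, 0], [-1, 0, 0, 0, 0, 0, 0]]}}

```text
time_s: 11.2
ee_pos: [0.5138, -0.0309, 0.0467]
orientation: [[0.701, -0.713, 0.0], [-0.713, -0.701, 0.0], [0.0, -0.0, -1.0]]
contact_force: [0.6, -0.6, -0.3]
gripper_width: 0.0005
gripper_force: 0.1
```

Emit:
{"method": "arm_command", "body": {"series": [[-1, 0, 0.005, 0, 0, 0, 0], [-1, 0, 0.01, 0, 0, 0, 0], [-1, 0, 0.005, 0, 0, 0, 0], [-1, 0, 0.0, -0.03, 0, 0, 0], [-1, 0, 0.0, -0.04, 0, 0, 0], [-1, 0, 0.03, -0.04, 0, 0, 0], [-1, 0, 0.04, 0, 0, 0, 0], [-1, 0, 0.04, 0, 0, 0, 0], [-1, 0, 0.04, 0, 0, 0, 0], [-1, 0, 0.03, 0, 0, 0, 0], [-1, 0, 0, 0, 0, 0, 0]]}}

```text
time_s: 12.3
ee_pos: [0.3676, -0.1738, 0.1565]
orientation: [[0.696, -0.718, -0.001], [-0.718, -0.696, -0.0], [-0.001, 0.001, -1.0]]
contact_force: [0.4, -0.7, 0.3]
gripper_width: 0.0001
gripper_force: 0.0
```

```bash
sed -i 's/A=np.array(.*/A=np.array([.590,-.071])/' m.py; python3 m.py
```

```text
scene turn_axis 0.76 [ 0.59072973 -0.07205626] -55.360864362716434
scene 44 g [0.47889423 0.03332447] mean [ 0.52820487 -0.01512958] r 0.08330751291061833 bar 138.21179418261443 ext -0.022667386212320725 0.02805439440804771 axis->mean 137.88253295847622 axis->g 136.8029579561745 mean->g 135.5019951875207
top red_tip 0.65 [ 0.51476658 -0.0060375 ] 139.190070942006
top turn_axis 0.82 [ 0.59353081 -0.07316258] -31.487021329805966
top 46 g [0.47938172 0.03171818] mean [ 0.53564214 -0.02220318] r 0.07304729249223964 bar 139.51905649627744 ext -0.024395561219841825 0.029851882779843457 axis->mean 138.08580990394634 axis->g 137.12076248158644 mean->g 136.21616024177058
```

View pics/top_m.png

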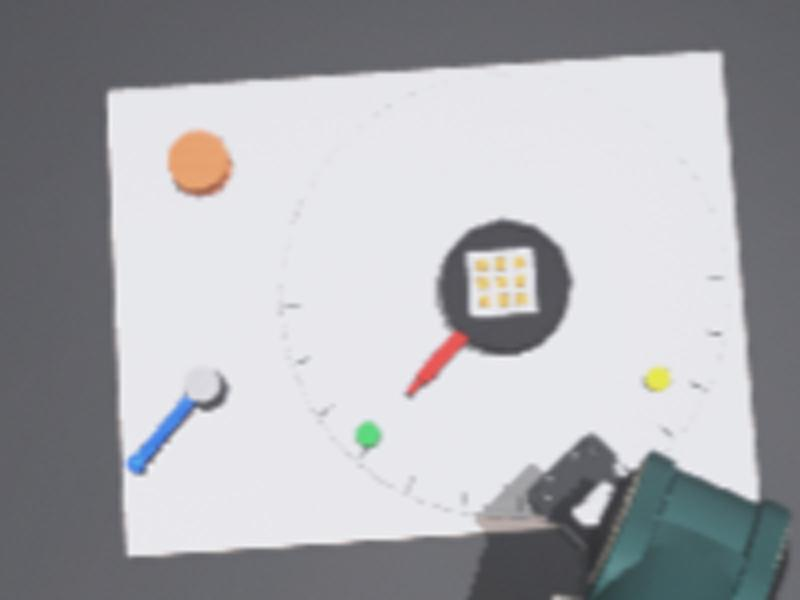

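About 1.5° remains, so one fine nudge.

Emit:
{"method": "arm_command", "body": {"series": [[-1, 0, -0.04, 0, 0, 0, 0], [-1, 0, -0.04, 0, 0, 0, 0], [-1, 0, -0.04, 0, 0, 0, 0], [-1, 0, -0.04, 0, 0, 0, 0], [-1, 0, -0.02, 0.03, 0, 0, 0], [-1, 0, 0, 0.04, 0, 0, 0], [-1, 0, 0, 0.03, 0, 0, 0], [-1, 0, 0, 0.01, 0, 0, 0], [-1, 0, -0.005, 0, 0, 0, 0], [-1, 0, -0.005, 0, 0, 0, 0], [-1, 0, -0.005, 0, 0, 0, 0], [-1, 0, -0.005, 0, 0, 0, 0], [-1, -0.0003, -0.0011, 0, 0, 0, 0.8], [-1, -0.0003, -0.0011, 0, 0, 0, 0.7], [-1, 0, 0, 0, 0, 0, 0], [-1, 0, 0, 0, 0, 0, 0], [-1, 0, 0, 0, 0, 0, 0]]}}

```text
time_s: 14.3
ee_pos: [0.5148, -0.0291, 0.0466]
orientation: [[0.682, -0.732, -0.0], [-0.732, -0.682, 0.0], [-0.0, -0.0, -1.0]]
contact_force: [0.2, 0.1, 0.4]
gripper_width: 0.0004
gripper_force: 0.1
```

Emit:
{"method": "arm_command", "body": {"series": [[-1, 0, 0.005, 0, 0, 0, 0], [-1, 0, 0.01, 0, 0, 0, 0], [-1, 0, 0.005, 0, 0, 0, 0], [-1, 0, 0.0, -0.03, 0, 0, 0], [-1, 0, 0.0, -0.04, 0, 0, 0], [-1, 0, 0.03, -0.04, 0, 0, 0], [-1, 0, 0.04, 0, 0, 0, 0], [-1, 0, 0.04, 0, 0, 0, 0], [-1, 0, 0.04, 0, 0, 0, 0], [-1, 0, 0.03, 0, 0, 0, 0], [-1, 0, 0, 0, 0, 0, 0]]}}

```text
time_s: 15.4
ee_pos: [0.3651, -0.1679, 0.1565]
orientation: [[0.677, -0.736, -0.001], [-0.736, -0.677, 0.0], [-0.001, 0.001, -1.0]]
contact_force: [0.3, 0.0, -0.0]
gripper_width: 0.0006
gripper_force: 0.0
```

```bash
python3 m.py
```

```text
scene red_tip 0.64 [ 0.51658852 -0.00115153] 136.4247096506728
scene turn_axis 0.88 [ 0.59270479 -0.07085587] 3.0501820485513487
scene 45 g [0.47889763 0.03292581] mean [ 0.52918155 -0.01335178] r 0.08379857648292197 bar 136.5934079482382 ext -0.02310432233670585 0.03146594215423745 axis->mean 136.53290173913578 axis->g 136.911535101787 mean->g 137.37583073078326
top red_tip 0.56 [ 0.50947867 -0.00066248] 138.86192610034618
top turn_axis 0.71 [ 0.59719771 -0.068827  ] 16.799173933911618
top 49 g [0.47938172 0.03171818] mean [ 0.53729201 -0.02155934] r 0.07226693993278165 bar 138.52406878258316 ext -0.023538826925134617 0.030431909128238795 axis->mean 136.83204185769662 axis->g 137.12076248158644 mean->g 137.38591656393527
```

The arm points at the green mark to within about 0.5°. Next is the brake, so I'll measure its hub and lever.

Run:
```python
from h import *
for c in("top","scene"):
    im=get_image(c)
    for n in("brake_tip","brake_axis"):
        for r in pinpoint(n,c)[:2]:print(c,n,round(r["score"],2),np.round(r["location"],1),ray(im,r["location"],.041))
    for r in regions_of("brake_axis",c)[:2]:print(c,r["score"],r["bbox"],r["pixels"].sum())
    _,p,_=cen(im,c,(100,120,50),(125,255,255),.046)
    b=barpts(im,p,.046);m=b.mean(0);d=np.linalg.svd(b-m)[2][0];d*=-np.sign(d[0]);s=(b-m)@d
    tip=m+d*(s.max()+.001);print(c,"dir",deg(d),"tip",tip,"axis",tip-.085*d)
```

```text
top brake_tip 0.45 [220.9 266. ] [0.45162292 0.21429217 0.041     ]
top brake_axis 0.62 [235.1 250.5] [0.49957958 0.17263822 0.041     ]
top 0.61 [234.4, 254.8, 22.9, 24.0] 175
top dir 141.34393524060235 tip [0.44828945 0.20859433] axis [0.51466677 0.15549959]
scene brake_tip 0.44 [359.8 174.2] [0.44202183 0.22543433 0.041     ]
scene brake_axis 0.75 [421.2 226.4] [0.71305553 0.14053458 0.041     ]
scene brake_axis 0.66 [365.1 190.3] [0.5027699  0.17172295 0.041     ]
scene 0.64 [364.6, 188.9, 16.4, 23.9] 183
scene dir 139.37810663965348 tip [0.44108817 0.21786991] axis [0.50560509 0.16252944]
```

Run:
```python
from h import *
im=get_image("top")
for p in [(241,245.8)]:print(ray(im,p,.048),ray(im,p,.055))
```

```text
[0.51336607 0.15416701 0.048     ] [0.51247993 0.15323189 0.055     ]
```

Emit:
{"method": "arm_command", "body": {"series": [[-1, -0.0151, -0.026, 0, 0, 0, 0], [-1, -0.0151, -0.026, 0, 0, 0, 0], [-1, -0.0151, -0.026, 0, 0, 0, 0], [-1, -0.0151, -0.026, 0, 0, 0, 0], [-1, -0.0151, -0.026, 0, 0, 0, 0], [-1, -0.0151, -0.026, 0, 0, 0, 0], [-1, -0.0151, -0.026, 0, 0, 0, 0], [-1, -0.0151, -0.026, 0, 0, 0, 0], [-1, -0.0151, -0.026, 0, 0, 0, 0], [-1, -0.0151, -0.026, 0, 0, 0, 0], [-1, -0.0151, -0.026, 0, 0, 0, 0], [-1, -0.0151, -0.026, 0, 0, 0, 0], [-1, -0.0151, -0.026, 0, 0, 0, 0], [-1, -0.0151, -0.026, 0, 0, 0, 0], [-1, 0, 0, 0, 0, 0, -4], [-1, 0, 0, 0, 0, 0, -3.4], [-1, 0, 0, 0, 0, 0, 0]]}}

```text
time_s: 17.85
ee_pos: [0.4905, 0.2376, 0.1562]
orientation: [[0.771, -0.637, -0.001], [-0.637, -0.771, -0.0], [-0.0, 0.001, -1.0]]
contact_force: [0.0, 0.4, 0.0]
gripper_width: 0.0001
gripper_force: 0.0
```

Run:
```python
from h import *
im=get_image("scene");a=im["color"][120:270,265:465,::-1];cv2.imwrite("pics/s3.png",cv2.resize(a,(800,600),interpolation=2))
```

```text
(no output)
```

View pics/s3.png

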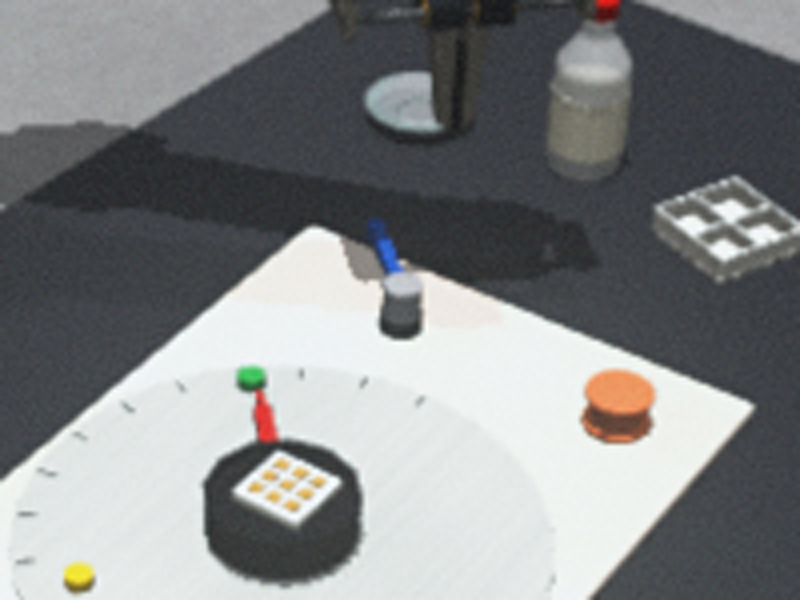

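The crop shows the red arm in line with the green stud (250,378), the carrier in place, and the finger over the outer side of the blue lever and clear of the bottle. Descending.

Emit:
{"method": "arm_command", "body": {"series": [[-1, 0, 0, 0.02, 0, 0, 0], [-1, 0, 0, 0.02, 0, 0, 0], [-1, 0, 0, 0.02, 0, 0, 0], [-1, 0, 0, 0.02, 0, 0, 0], [-1, 0, 0, 0.02, 0, 0, 0], [-1, 0, 0, 0.01, 0, 0, 0], [-1, 0, 0, 0, 0, 0, 0], [-1, 0, 0.005, 0, 0, 0, 0], [-1, 0, 0.005, 0, 0, 0, 0], [-1, 0, 0.005, 0, 0, 0, 0], [-1, 0, 0.005, 0, 0, 0, 0], [-1, 0, 0.005, 0, 0, 0, 0], [-1, -0.0011, 0.0034, 0, 0, 0, -3], [-1, -0.0011, 0.0034, 0, 0, 0, -3], [-1, -0.0011, 0.0034, 0, 0, 0, -3], [-1, -0.0011, 0.0034, 0, 0, 0, -3], [-1, -0.0011, 0.0034, 0, 0, 0, -3], [-1, -0.0011, 0.0034, 0, 0, 0, -3], [-1, -0.0011, 0.0034, 0, 0, 0, -3]]}}

```text
time_s: 19.8
ee_pos: [0.4566, 0.2017, 0.0469]
orientation: [[0.948, -0.317, 0.002], [-0.317, -0.948, 0.001], [0.001, -0.001, -1.0]]
contact_force: [0.3, 1.6, -0.2]
gripper_width: 0.0008
gripper_force: 0.5
```

Emit:
{"method": "arm_command", "body": {"series": [[-1, -0.0011, 0.0034, 0, 0, 0, -3], [-1, -0.0011, 0.0034, 0, 0, 0, -3], [-1, -0.0011, 0.0034, 0, 0, 0, -3], [-1, -0.0011, 0.0034, 0, 0, 0, -3], [-1, -0.0011, 0.0034, 0, 0, 0, -3], [-1, -0.0011, 0.0034, 0, 0, 0, -3], [-1, -0.0011, 0.0034, 0, 0, 0, -3], [-1, -0.0011, 0.0034, 0, 0, 0, -3], [-1, -0.0011, 0.0034, 0, 0, 0, -3], [-1, 0, 0, 0, 0, 0, 0]]}}

```text
time_s: 20.8
ee_pos: [0.4428, 0.1722, 0.0468]
orientation: [[0.989, 0.145, 0.0], [0.145, -0.989, 0.0], [0.0, -0.0, -1.0]]
contact_force: [0.3, -0.4, 0.2]
gripper_width: 0.0006
gripper_force: 0.1
```

Run:
```python
from h import *
for c in("scene","top"):
    im=get_image(c)
    try:
        _,p,_=cen(im,c,(100,120,50),(125,255,255),.046)
        b=barpts(im,p,.046);m=b.mean(0);d=np.linalg.svd(b-m)[2][0];print(c,len(p),deg(d),m,deg(m-np.array([.511,.158])))
    except Exception as e:print(c,e)
    for r in pinpoint("brake_tip",c)[:1]:print(c,r["score"],ray(im,r["location"],.041))
im=get_image("scene");a=im["color"][120:270,265:465,::-1];cv2.imwrite("pics/s4.png",cv2.resize(a,(800,600),interpolation=2))
```

```text
scene 100 3.2345634277461484 [0.46343977 0.15194955] -172.74996870336085
scene 0.67 [0.425249   0.16203036 0.041     ]
top 15 -177.7136024913349 [0.49163745 0.15373438] -167.5760464621524
```

View pics/s4.png

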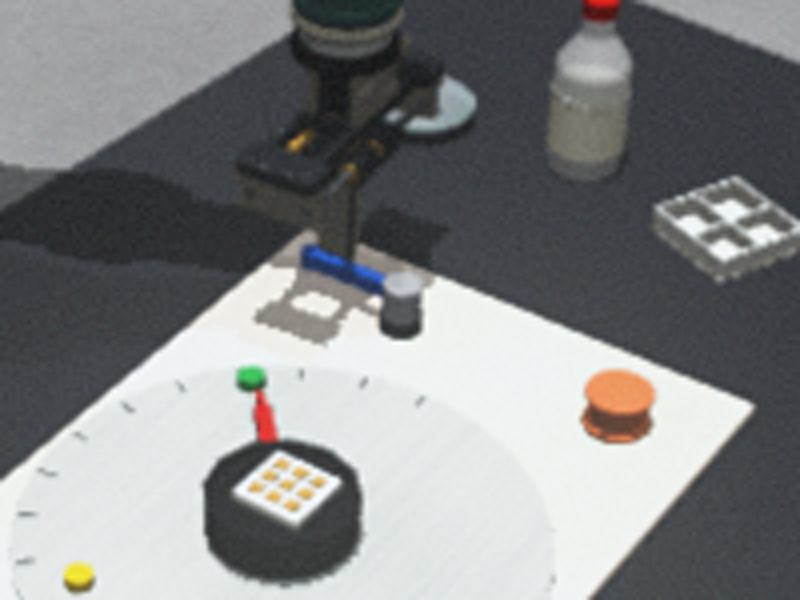

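The lever is turning and now stands at about 183°, with about 26° to go. Continuing, with small steps at the end.

Emit:
{"method": "arm_command", "body": {"series": [[-1, -0.0011, 0.0034, 0, 0, 0, -3], [-1, -0.0011, 0.0034, 0, 0, 0, -3], [-1, -0.0011, 0.0034, 0, 0, 0, -3], [-1, -0.0011, 0.0034, 0, 0, 0, -3], [-1, -0.0011, 0.0034, 0, 0, 0, -3], [-1, -0.0011, 0.0034, 0, 0, 0, -3], [-1, -0.0011, 0.0034, 0, 0, 0, -3], [-1, -0.0004, 0.0011, 0, 0, 0, -1], [-1, 0, 0, 0, 0, 0, 0]]}}

```text
time_s: 21.95
ee_pos: [0.4397, 0.1544, 0.0466]
orientation: [[0.86, 0.51, -0.002], [0.51, -0.86, 0.009], [0.003, -0.009, -1.0]]
contact_force: [-10.8, 20.0, 1.8]
gripper_width: 0.0005
gripper_force: 10.8
```

Emit:
{"method": "arm_command", "body": {"series": [[-1, -0.0004, 0.0012, 0, 0, 0, -1], [-1, -0.0004, 0.0012, 0, 0, 0, -1], [-1, 0, 0, 0, 0, 0, 0]]}}

```text
time_s: 22.25
ee_pos: [0.4393, 0.154, 0.0466]
orientation: [[0.841, 0.542, -0.003], [0.542, -0.841, 0.011], [0.003, -0.011, -1.0]]
contact_force: [-13.1, 25.0, 2.3]
gripper_width: 0.0006
gripper_force: 13.7
```

Emit:
{"method": "arm_command", "body": {"series": [[-1, 0, 0.001, 0, 0, 0, 0], [-1, 0, 0.001, 0, 0, 0, 0], [-1, 0, 0, 0, 0, 0, 0]]}}

```text
time_s: 22.55
ee_pos: [0.4394, 0.1538, 0.0466]
orientation: [[0.84, 0.542, -0.004], [0.542, -0.84, 0.012], [0.003, -0.013, -1.0]]
contact_force: [-16.0, 28.9, 3.3]
gripper_width: 0.0005
gripper_force: 15.8
```

The force rose to 33 N with no further motion, so the lever is on its stop. Backing off and clearing.

Emit:
{"method": "arm_command", "body": {"series": [[-1, 0, -0.005, 0, 0, 0, 0], [-1, 0, -0.006, 0, 0, 0, 0], [-1, 0, -0.01, 0, 0, 0, 0], [-1, 0, -0.01, 0, 0, 0, 0], [-1, 0, 0, -0.03, 0, 0, 0], [-1, 0, 0, -0.04, 0, 0, 0], [-1, 0, 0, -0.04, 0, 0, 0], [-1, 0, 0, -0.04, 0, 0, 0], [-1, -0.02, -0.02, -0.03, 0, 0, 0], [-1, -0.02, 0, 0, 0, 0, 0], [-1, 0, 0, 0, 0, 0, 0], [-1, 0, 0, 0, 0, 0, 0]]}}

```text
time_s: 23.75
ee_pos: [0.3836, 0.1637, 0.2266]
orientation: [[0.845, 0.535, 0.001], [0.535, -0.845, -0.0], [0.0, 0.001, -1.0]]
contact_force: [0.5, 0.3, -0.9]
gripper_width: 0.0007
gripper_force: 0.0
```

```bash
python3 m.py
python3 - <<'E'
from h import *
for c in("scene","top"):
    im=get_image(c)
    _,p,_=cen(im,c,(100,120,50),(125,255,255),.046)
    b=barpts(im,p,.046);m=b.mean(0);d=np.linalg.svd(b-m)[2][0];print(c,len(p),deg(d),m)
E
```

```text
scene turn_axis 0.64 [ 0.59560312 -0.07236771] -13.717563027319832
scene 43 g [0.47889763 0.03292581] mean [ 0.5285067  -0.01252852] r 0.08485481704445655 bar 137.51390751222684 ext -0.024171392327945917 0.030418836062701536 axis->mean 136.4429346535542 axis->g 136.911535101787 mean->g 137.50251041208148
top red_tip 0.68 [0.51547838 0.00827329] 133.23034707991837
top turn_axis 0.8 [ 0.59811255 -0.06758952] 22.80165240803661
top 47 g [0.47938172 0.03171818] mean [ 0.53670485 -0.0212593 ] r 0.07290069320374483 bar 137.81302922696904 ext -0.024156904672068193 0.029809995140370135 axis->mean 136.97576180473354 axis->g 137.12076248158644 mean->g 137.25618844337458
scene 91 18.749290101209336 [0.46734355 0.14057591]
top 14 -173.23649877455114 [0.49365587 0.1498911 ]
```

View pics/scene_m.png

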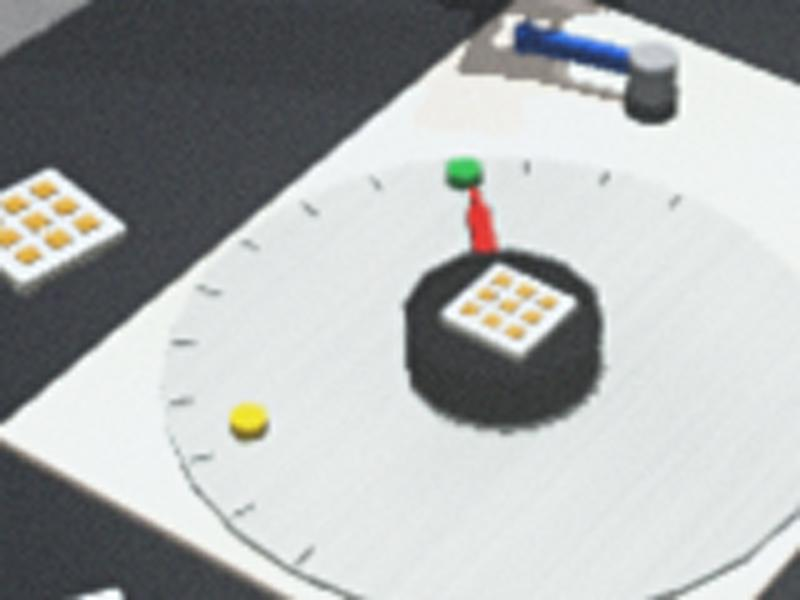

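The red arm points at the green stud (464,172), and the carrier is undisturbed. The lever reads about 200–209° with the arm hiding part of it in the top view. I'll clear the view and measure its final angle properly.

Emit:
{"method": "arm_command", "body": {"series": [[-1, -0.0197, 0.0253, 0, 0, 0, 0], [-1, -0.0197, 0.0253, 0, 0, 0, 0], [-1, -0.0197, 0.0253, 0, 0, 0, 0], [-1, -0.0197, 0.0253, 0, 0, 0, 0], [-1, -0.0197, 0.0253, 0, 0, 0, 0], [-1, -0.0197, 0.0253, 0, 0, 0, 0], [-1, -0.0197, 0.0253, 0, 0, 0, 0], [-1, -0.0197, 0.0253, 0, 0, 0, 0], [-1, -0.0197, 0.0253, 0, 0, 0, 0], [-1, -0.0197, 0.0253, 0, 0, 0, 0], [-1, -0.0197, 0.0253, 0, 0, 0, 0], [-1, -0.0197, 0.0253, 0, 0, 0, 0], [-1, -0.0197, 0.0253, 0, 0, 0, 0], [-1, -0.0197, 0.0253, 0, 0, 0, 0], [-1, -0.0197, 0.0253, 0, 0, 0, 0], [-1, -0.0197, 0.0253, 0, 0, 0, 0], [-1, 0, 0, 0, 0, 0, 0], [-1, 0, 0, 0, 0, 0, 0]]}}

```text
time_s: 25.95
ee_pos: [0.3338, -0.3466, 0.226]
orientation: [[0.845, 0.535, -0.001], [0.535, -0.845, 0.001], [-0.0, -0.001, -1.0]]
contact_force: [0.4, 0.4, -0.5]
gripper_width: 0.0004
gripper_force: 0.0
```

```bash
python3 m.py
python3 - <<'E'
from h import *
for c in("scene","top"):
    im=get_image(c)
    _,p,_=cen(im,c,(100,120,50),(125,255,255),.046)
    b=barpts(im,p,.046);m=b.mean(0);d=np.linalg.svd(b-m)[2][0];d*=-np.sign(d[0]);s=(b-m)@d;tip=m+d*s.max()
    print(c,len(p),deg(d),m,"tip",tip,deg(tip-np.array([.513,.156])))
    for r in pinpoint("brake_tip",c)[:1]:print(c,r["score"],ray(im,r["location"],.041))
    # plate edge direction
im=get_image("top");pts=np.array([ray(im,q,.012)[:2] for q in((217,172.5),(370.5,163),(222,288.5),(379.5,278.5))])
print("plate",deg(pts[2]-pts[0]),deg(pts[3]-pts[1]))
E
```

```text
scene turn_axis 0.89 [ 0.59144031 -0.06892993] 55.17073234345236
scene 42 g [0.47889763 0.03292581] mean [ 0.52977453 -0.01368451] r 0.08313948078211596 bar 136.8120874960297 ext -0.022447973253907145 0.02789093463537991 axis->mean 136.41819083369356 axis->g 136.911535101787 mean->g 137.50598003039266
top red_tip 0.77 [ 0.51622418 -0.00083894] 136.43859638975448
top turn_axis 0.57 [ 0.60682385 -0.06716785] 12.831932236159258
top 46 g [0.47938172 0.03171818] mean [ 0.53703175 -0.02145223] r 0.07253010756659005 bar 137.8161123467242 ext -0.023785207124747333 0.03018172726367471 axis->mean 136.9109850292067 axis->g 137.12076248158644 mean->g 137.31476955281366
scene 90 -163.11354307382706 [0.4659748  0.14053423] tip [0.43353353 0.13068619] -162.33087750100853
scene 0.76 [0.42734749 0.12797107 0.041     ]
top 62 -162.42893042616706 [0.46614413 0.14116109] tip [0.43423619 0.13105703] -162.42801242277628
top 0.56 [0.43457272 0.13986185 0.041     ]
plate -175.34361411972424 -175.7821013779286
```

View pics/top_m.png

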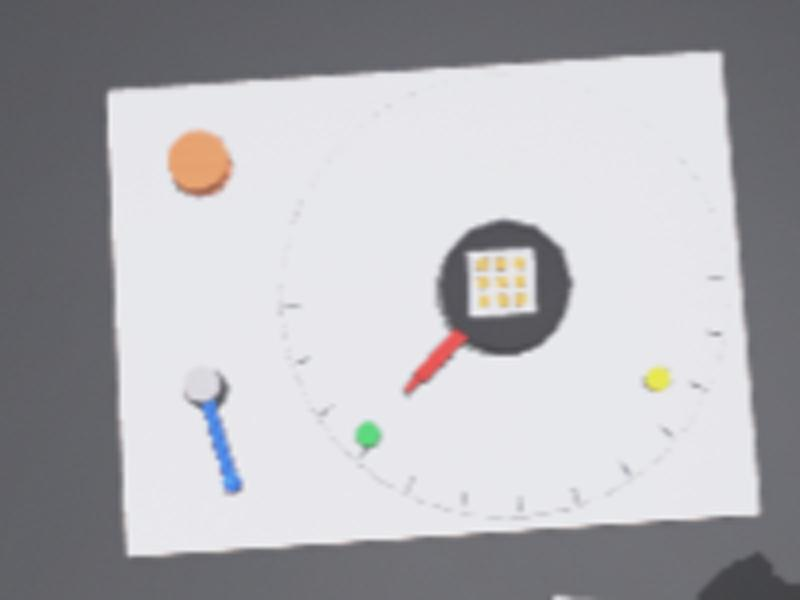

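The red arm is on the mark, and everything else is where it was. The lever stands at 197.5°, 56° on from its start. It stopped hard there, but I'll check the stop with a second push squarely at the lever tip.

Emit:
{"method": "arm_command", "body": {"series": [[-1, 0.02, -0.0218, 0, 0, 0, 0], [-1, 0.02, -0.0218, 0, 0, 0, 0], [-1, 0.02, -0.0218, 0, 0, 0, 0], [-1, 0.02, -0.0218, 0, 0, 0, 0], [-1, 0.02, -0.0218, 0, 0, 0, 0], [-1, 0.02, -0.0218, 0, 0, 0, 0], [-1, 0.02, -0.0218, 0, 0, 0, 0], [-1, 0.02, -0.0218, 0, 0, 0, 0], [-1, 0.02, -0.0218, 0, 0, 0, 0], [-1, 0.02, -0.0218, 0, 0, 0, 0], [-1, 0.02, -0.0218, 0, 0, 0, 0], [-1, 0.02, -0.0218, 0, 0, 0, 0], [-1, 0.02, -0.0218, 0, 0, 0, 0], [-1, 0.02, -0.0218, 0, 0, 0, 0], [-1, 0.02, -0.0218, 0, 0, 0, 0], [-1, 0.02, -0.0218, 0, 0, 0, 0], [-1, 0.02, -0.0218, 0, 0, 0, 0], [-1, 0.02, -0.0218, 0, 0, 0, 0], [-1, 0, 0, 0, 0, 0, 7.4], [-1, 0, 0, 0, 0, 0, 7.4]]}}

```text
time_s: 28.5
ee_pos: [0.4278, 0.1787, 0.2264]
orientation: [[0.954, 0.299, -0.0], [0.299, -0.954, 0.0], [-0.0, -0.0, -1.0]]
contact_force: [0.7, -1.4, -0.3]
gripper_width: 0.0002
gripper_force: 0.0
```

Emit:
{"method": "arm_command", "body": {"series": [[-1, 0, 0, 0.02, 0, 0, 0], [-1, 0, 0, 0.02, 0, 0, 0], [-1, 0, 0, 0.02, 0, 0, 0], [-1, 0, 0, 0.02, 0, 0, 0], [-1, 0, 0, 0.02, 0, 0, 0], [-1, 0, 0, 0.02, 0, 0, 0], [-1, 0, 0, 0.02, 0, 0, 0], [-1, 0, 0, 0.02, 0, 0, 0], [-1, 0, 0, 0.019, 0, 0, 0], [-1, 0, 0, 0, 0, 0, 0], [-1, 0, 0.005, 0, 0, 0, 0], [-1, 0, 0.005, 0, 0, 0, 0], [-1, 0, 0.005, 0, 0, 0, 0], [-1, 0, 0, 0, 0, 0, 0]]}}

```text
time_s: 29.9
ee_pos: [0.4332, 0.1623, 0.0483]
orientation: [[0.954, 0.3, 0.001], [0.3, -0.954, -0.0], [0.001, 0.0, -1.0]]
contact_force: [0.1, 0.1, -0.3]
gripper_width: 0.0007
gripper_force: 0.0
```

Emit:
{"method": "arm_command", "body": {"series": [[-1, 0, 0.003, 0, 0, 0, 0], [-1, 0, 0.003, 0, 0, 0, 0], [-1, 0, 0, 0, 0, 0, 0]]}}

```text
time_s: 30.2
ee_pos: [0.4344, 0.1571, 0.0476]
orientation: [[0.953, 0.301, 0.0], [0.301, -0.953, -0.0], [0.0, 0.0, -1.0]]
contact_force: [0.2, -0.2, -0.3]
gripper_width: 0.0003
gripper_force: 0.0
```

Emit:
{"method": "arm_command", "body": {"series": [[-1, 0, 0.002, 0, 0, 0, 0], [-1, 0, 0.002, 0, 0, 0, 0], [-1, 0, 0, 0, 0, 0, 0]]}}

```text
time_s: 30.5
ee_pos: [0.4355, 0.1535, 0.0475]
orientation: [[0.953, 0.302, -0.0], [0.302, -0.953, -0.0], [-0.0, 0.0, -1.0]]
contact_force: [0.7, -0.5, 1.1]
gripper_width: 0.0002
gripper_force: 0.0
```

Emit:
{"method": "arm_command", "body": {"series": [[-1, 0, 0.0015, 0, 0, 0, 0], [-1, 0, 0.0015, 0, 0, 0, 0], [-1, 0, 0, 0, 0, 0, 0]]}}

```text
time_s: 30.8
ee_pos: [0.4357, 0.1528, 0.0476]
orientation: [[0.953, 0.304, -0.0], [0.304, -0.953, 0.002], [0.0, -0.002, -1.0]]
contact_force: [-2.3, 5.9, 0.4]
gripper_width: 0.0006
gripper_force: 3.0
```

Emit:
{"method": "arm_command", "body": {"series": [[-1, 0, 0.002, 0, 0, 0, 0], [-1, 0, 0, 0, 0, 0, 0]]}}

```text
time_s: 31.0
ee_pos: [0.4358, 0.1525, 0.0476]
orientation: [[0.952, 0.305, -0.001], [0.305, -0.952, 0.004], [0.001, -0.004, -1.0]]
contact_force: [-4.0, 9.5, -0.5]
gripper_width: 0.0004
gripper_force: 5.2
```

Emit:
{"method": "arm_command", "body": {"series": [[-1, 0, -0.004, 0, 0, 0, 0], [-1, 0, -0.006, 0, 0, 0, 0], [-1, 0, -0.01, 0, 0, 0, 0], [-1, 0, -0.01, 0, 0, 0, 0], [-1, 0, 0, -0.03, 0, 0, 0], [-1, 0, 0, -0.04, 0, 0, 0], [-1, 0, 0, -0.04, 0, 0, 0], [-1, 0, 0, -0.04, 0, 0, 0], [-1, -0.02, 0, -0.03, 0, 0, 0], [-1, -0.02, 0, 0, 0, 0, 0], [-1, 0, 0, 0, 0, 0, 0], [-1, 0, 0, 0, 0, 0, 0], [-1, 0, 0, 0, 0, 0, 0]]}}

```text
time_s: 32.3
ee_pos: [0.3901, 0.1658, 0.2272]
orientation: [[0.953, 0.302, -0.001], [0.302, -0.953, 0.0], [-0.0, -0.0, -1.0]]
contact_force: [-0.2, 0.5, 0.1]
gripper_width: 0.0008
gripper_force: 0.0
```

```bash
python3 m.py | grep bar; python3 -c "
from h import *
im=get_image('scene')
_,p,_=cen(im,'scene',(100,120,50),(125,255,255),.046)
b=barpts(im,p,.046);m=b.mean(0);d=np.linalg.svd(b-m)[2][0];print(deg(d),m)"
```

```text
scene 43 g [0.47889763 0.03292581] mean [ 0.52884374 -0.01273987] r 0.0844649658905597 bar 137.41971292565438 ext -0.023779365700332438 0.030809466867097627 axis->mean 136.38928466224058 axis->g 136.911535101787 mean->g 137.5633548765955
top 47 g [0.47938172 0.03171818] mean [ 0.53683761 -0.02138655] r 0.07271680406450162 bar 138.00773565112056 ext -0.023979091938752806 0.029989684749539672 axis->mean 136.97768701486783 axis->g 137.12076248158644 mean->g 137.2537400298139
15.642609627952703 [0.46659776 0.14128287]
```

The second push met the same firm resistance (10 N, no motion), so the lever is on its stop. The red arm is still on the mark and the gripper is clear.

```bash
python3 -c "
from station import *
print(job_done())"
```

```text
the job is handed in; nothing more can be done
None
```

The job is handed in: the red arm points at the green mark to within about 0.5°, the brake lever was then pushed until it would go no further, the carrier still lies on the chuck, and the gripper finished clear at about 32 s; the lever turned only about 56°, not the full 69°, so I take it that it did not start fully released.

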